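# Spares behind the ledge lip

### The job

Put the smaller of the two sprockets and the larger of the two bulbs (the headlight bulb) behind the lip of the teak ledge, one in each of its two empty, rubber-lined bays, either way round. Lower each one in behind the lip before letting go rather than dropping it from above, and leave the sprocket lying flat, hub up, and the bulb standing upright.

Things in the scene. Friction and masses are not known exactly. Their poses are not given: they have to be found in the camera images.
- sprocket_center (a point): Centre of the smaller steel sprocket, on its axis, 19 mm above its underside. It lies flat on the plank: toothed disc 70 mm wide, 8 mm thick; round hub on top, 30 mm wide, to 38 mm above the underside: grasp the hub. z axis up. 0.22 kg. In a row before the ledge, in any order, 140 mm or more apart: it, a larger sprocket (112 mm wide), the bulb, a small indicator bulb (40 mm tall).
- bulb_center (a point): Centre of the headlight bulb, on its axis, 36 mm above its underside. It stands upright on the plank on a round dark steel foot 44 mm wide, 8 mm thick; above it an aluminium collar 26 mm wide from 8 to 44 mm: grasp the collar; then a clear glass dome 20 mm wide up to 72 mm. z axis up. 70 g.
- bay_a (a point): Top centre of the black rubber liner in one empty bay of the fixed teak ledge, 23 mm above the plank. x: from front lip to back board, y: along the ledge, z: up. Inside, a bay is 120 mm (x) by 140 mm (y), centred here, open above; lip and other boards are 8 mm thick, their tops 27 mm above the liner. Liner fixed, 112 x 130 x 3 mm.
- bay_b (a point): The same point and axes in the other empty bay; same sizes. The ledge has three bays in a row, 148 mm apart centre to centre; the one without a liner holds a white ceramic mug of bolts (68 mm wide, handle to 57 mm from its axis, top 67 mm above the liners).

How it is judged:
By the outcome, as a careful person would: the job done as asked, in the order asked, and still so for the second after the job is handed in, with the robot touching nothing.
It also fails if it takes over 58 s, if anything falls off the work surface, if the arm or the gripper's body presses on something with over 40 N, if the wrist force passes 120 N, or if a joint passes its speed limit or range.

### The arm

A 7-joint arm with a two-finger parallel gripper is mounted at the origin on the work surface. World frame = base frame: x ahead of the robot, y to its left, z up, the work surface at z = 0. Lengths are in m, angles in rad, forces in N, time in s.
With the tool pointing down it reaches from about 0.35 to 0.9 m from the base axis. Payload 8.1 kg.
Tool frame: the origin (TCP) lies midway between the tips of the shut fingers; the grasp point (between the pads) lies arm.grasp_offset behind it (arm.grasp_offset is the distance from the TCP to the grasp point, in m); z points along the fingers, y is the line along which they close (so a half turn about z gives the same grasp; the last joint's range is limited). The gripper opens to 92 mm and grips with 3 to 60 N. Pads are 19 mm wide; open, the fingers measure 130 mm over their backs; the gripper's body (75 mm by 190 mm) begins 47 mm behind the grasp point.
Start: joints at [1.21, 0.434, 0.025, 1.573, -0.012, 1.134, -0.075], TCP at [0.159, -0.604, 0.227] pointing down, gripper open.
Joint ranges: [-2.62, 2.62], [-0.44, 2.09], [-1.27, 1.32], [0.08, 2.57], [-1.32, 4.46], [0.12, 2], [-2.74, 2.74]. Speed limits (rad/s): [2.22, 2.22, 3.01, 3.01, 3.14, 3.14, 3.14].

### API

Orientations are given as a rotation vector (axis times angle).
In Python, from cell import observe, imaging, arm gives the robot as it stands.
- The arm moves only by the tool apply_moves, never from a script. Its argument "commands" is a list of rows, each a list of 5 numbers: the opening in per cent of the stroke, from 0 (shut) to 100 (fully open), then the shift along the world's x, y, z in units of 0.06 m (1.0 is 0.06 m), then the turn about the world's z in units of 0.5 rad (1.0 is 0.5 rad). A call has 1 to 12 rows; each row shifts and turns the commanded pose from where the row before left it; what a row does not reach is not made up. A row lasts 1/8 s, in which the tool goes at most 62.5 mm and 10.7 degrees, less where a joint would pass 70% of its speed; a pose out of reach is approached as far as the arm can. A call with a number of a shift or a turn outside -1 to 1 is refused whole. A call with a gripper value outside its range is refused whole. The fingers move at their own pace and stop on an object; "newtons" is the grip in N (left out, the last holds). Time passes only in rows, so rows that do not move let the fingers close. It gives the time, the measured TCP pose, the force, the opening and the grip force at its end, in the units of the state.
- observe(): the state, without advancing time (a new reading comes with each control period).
- imaging.get_image(name): name is "scene" or "side" or "wrist"; returns (picture, depth): 384x512x3 uint8, red, green, blue; 384x512 float32, m along the optical axis (not along the pixel's ray), 0 where there is no reading.
- imaging.camera_params(name): a dict with "camera_matrix" (3x3 intrinsics, pixels), "dist" ([k1, k2, p1, p2, k3] as OpenCV has them; the pictures are not rectified), "origin" and "rotation" of the camera in the world; the wrist camera has in their place "tool_from_camera" (4x4, takes a point from camera to tool coordinates, whose origin is the TCP and whose axes are the flange's). Camera axes: x right, y up, looking along -z (the intrinsics and any distortion apply to the point x, -y, -z); pixel columns grow to the right and rows downward; lengths in m; the calibration is good to about 2 mm. A picture is of the moment at which its call begins: read the wrist's pose just before it. camera_params takes no time and is no camera call.
- arm.sign_off(): hands the job in; it is judged then, once.
The state is a dict: "clock": time; "joints": joint angles; "dq": joint speeds; "joint_efforts": joint torques, N m; "position": TCP position; "ee_rot": TCP orientation; "force": force on the tool from outside, world axes, zero at the start; "ft_torque": the same for the moment, N m; "width": opening from 0.0 (shut) to 1.0 (fully open); "gripper_force": force on a finger pad.
Only numpy, scipy, OpenCV 4.12 (cv2) and the standard library are available. Lean on these libraries where they do the work, as an engineer would, in place of code of your own. Each camera call takes 0.05 s, during which the arm holds its last target. There are 200 camera calls.

## Working session

There is one attempt and no reset: what is moved stays moved. The work goes in short steps, Python scripts to look and compute and a tool call to move; the robot and the scene stay as the last step left them, time stands still between calls to the robot, and variables do not carry over. Pictures are saved under pics/ and viewed, at most 10 in all, crops included, and the job is handed in when it is done.

Besides the shell and the picture viewer there is one more tool, called as name(argument=value, ...) on one line, values as JSON. apply_moves: Moves the arm, as the interface text tells. Its arguments: {"type":"object","properties":{"commands":{"type":"array"},"newtons":{"type":"number"}},"required":["commands"]}

```bash
mkdir -p pics; cat > h.py <<'E'
import numpy as np, cv2
from cell import observe, imaging, arm
from scipy.spatial.transform import Rotation as R
def cam(name, st=None):
    p=imaging.camera_params(name)
    K=np.array(p["camera_matrix"]);d=np.array(p["dist"])
    if "origin" in p: o=np.array(p["origin"]);r=np.array(p["rotation"])
    else:
        T=np.array(p["tool_from_camera"]);Rt=R.from_rotvec(st["ee_rot"]).as_matrix()
        r=Rt@T[:3,:3];o=Rt@T[:3,3]+np.array(st["position"])
    return K,d,o,r
def rays(c,uv):
    K,d,o,r=c
    n=cv2.undistortPoints(np.array(uv,float).reshape(-1,1,2),K,d).reshape(-1,2)
    return (r@np.c_[n[:,0],-n[:,1],-np.ones(len(n))].T).T
def plane(c,uv,z):
    v=rays(c,uv);o=c[2]
    return o+v*((z-o[2])/v[:,2])[:,None]
def cloud(c,dep):
    h,w=dep.shape
    u,v=np.meshgrid(np.arange(w),np.arange(h))
    return (c[2]+rays(c,np.c_[u.ravel(),v.ravel()])*dep.ravel()[:,None]).reshape(h,w,3)
E
python3 - <<'E'
from h import *
s=observe();print({k:np.round(v,3) for k,v in s.items()},arm.grasp_offset)
ims=[]
for n in ["scene","side","wrist"]:
    s=observe();im,d=imaging.get_image(n);np.savez(f"{n}.npz",im=im,d=d,**{k:s[k] for k in("position","ee_rot")})
    c=cam(n,s);print(n,c[2].round(3),(d>0).mean(),c[0].round(1).tolist(),c[3].round(2).tolist())
    cv2.imwrite(f"pics/{n}.png",im[...,::-1])
E
```

```text
{'clock': np.float64(0.0), 'joints': array([ 1.21 ,  0.435,  0.025,  1.574, -0.012,  1.134, -0.075]), 'dq': array([-0.001, -0.002, -0.001, -0.   ,  0.001,  0.001,  0.   ]), 'joint_efforts': array([-1.0000e-03, -6.6785e+01,  9.8500e-01, -3.1447e+01, -6.1000e-02,
        4.3000e-02,  0.0000e+00]), 'position': array([ 0.159, -0.604,  0.226]), 'ee_rot': array([-3.114e+00, -4.030e-01,  1.000e-03]), 'force': array([-0.193, -0.138,  0.892]), 'ft_torque': array([ 0.026,  0.022, -0.013]), 'gripper_force': np.float64(0.0), 'width': np.float64(1.001)} 0.0188
scene [1.212 0.08  0.703] 0.9958241780598959 [[423.1, 0.0, 253.4], [0.0, 423.1, 191.9], [0.0, 0.0, 1.0]] [0.6, 0.68, 1.55]
side [-0.02  -0.576  0.516] 0.9958902994791666 [[461.8, 0.0, 250.5], [0.0, 461.8, 191.7], [0.0, 0.0, 1.0]] [1.0, -0.42, -0.68]
wrist [ 0.238 -0.584  0.385] 0.99615478515625 [[291.1, 0.0, 253.1], [0.0, 291.1, 192.5], [0.0, 0.0, 1.0]] [[0.26, 0.92, 0.29], [-0.97, 0.24, 0.08], [-0.0, -0.3, 0.95]]
```

View pics/scene.png

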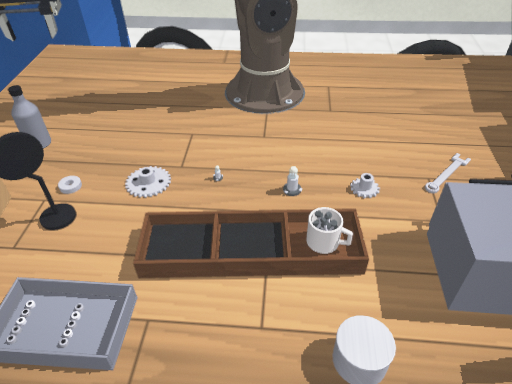

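View pics/side.png

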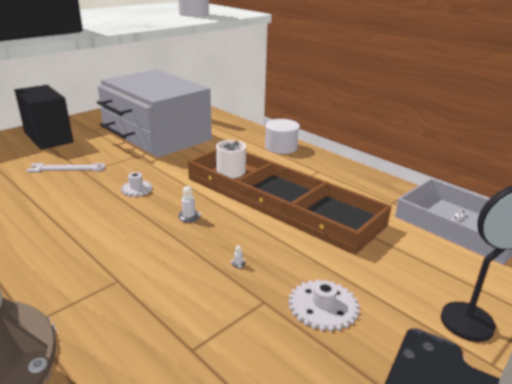

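The scene view shows the small sprocket at about (365,185), the headlight bulb at (292,180), and the two liners at (180,242) and (252,240). The mug is in the bay at (325,230). The side view agrees: sprocket (136,184), bulb (188,207), lip facing the robot.

```bash
python3 - <<'E'
from h import *
rois={"scene":dict(spr=(345,165,385,202),bulb=(278,160,306,200),la=(142,215,218,268),lb=(215,215,290,265)),
"side":dict(spr=(115,165,158,200),bulb=(172,180,205,226),la=(300,185,385,235),lb=(240,165,320,210))}
for n in rois:
    f=np.load(n+".npz");im,d=f["im"],f["d"];c=cam(n);P=cloud(c,d)
    hsv=cv2.cvtColor(im,cv2.COLOR_RGB2HSV)
    for k,(a,b,e,g) in rois[n].items():
        m=np.zeros(d.shape,bool);m[b:g,a:e]=True
        if k[0]=="l":
            m&=(hsv[...,2]<60)&(hsv[...,1]<110)
            mm=cv2.morphologyEx(m.astype(np.uint8),cv2.MORPH_OPEN,np.ones((3,3)))
            ct=max(cv2.findContours(mm,0,2)[0],key=cv2.contourArea)
            Q=P[mm>0];Q=Q[Q[:,2]>.005]
            print(n,k,"depth z",np.percentile(Q[:,2],[10,50,90]).round(4))
            W=plane(c,ct.reshape(-1,2),.023)[:,:2].astype(np.float32)
            r=cv2.minAreaRect(W*1000);print("  rect",r)
        else:
            Q=P[m];print(n,k,"plank z",np.percentile(Q[:,2],[5,25]).round(4))
            T=Q[(Q[:,2]>.006)&(Q[:,2]<.1)]
            for lo,hi in [(.004,.012),(.012,.03),(.03,.036),(.036,.042),(.042,.08)]:
                B=Q[(Q[:,2]>lo)&(Q[:,2]<hi)]
                if len(B)>3: print("  ",lo,hi,len(B),"min",B.min(0).round(4),"max",B.max(0).round(4),"mid",((B.min(0)+B.max(0))/2).round(4))
            # foot/disc low-saturation outline circle
            ms=(m&(hsv[...,1]<70)).astype(np.uint8);print("  grey px",ms.sum(),"colour bbox",cv2.boundingRect(ms))
    # lip/boards top
    Q=P.reshape(-1,3);B=Q[(Q[:,2]>.044)&(Q[:,2]<.056)&(Q[:,0]>.4)&(Q[:,0]<.85)&(abs(Q[:,1])<.4)]
    print(n,"board-top",len(B),cv2.minAreaRect((B[:,:2]*1000).astype(np.float32)))
E
```

```text
Traceback (most recent call last):
  File "h.py", line 22, in cloud
    return (c[2]+rays(c,np.c_[u.ravel(),v.ravel()])*dep.ravel()[:,None]).reshape(h,w,3)
                 ~~~~~~~~~~~~~~~~~~~~~~~~~~~~~~~~~~^~~~~~~~~~~~~~~~~~~~
numpy._core._exceptions._ArrayMemoryError: Unable to allocate 288. GiB for an array with shape (196608, 196608) and data type float64
```

```bash
sed -i 's/r=np.array(p\["rotation"\])/r=R.from_rotvec(p["rotation"]).as_matrix()/' h.py; cat > m.py <<'E'
from h import *
rois={"scene":dict(spr=(345,165,385,202),bulb=(278,160,306,200),la=(142,215,218,268),lb=(215,215,290,265)),
"side":dict(spr=(115,165,158,200),bulb=(172,180,205,226),la=(300,185,385,235),lb=(240,165,320,210))}
for n in rois:
    f=np.load(n+".npz");im,d=f["im"],f["d"];c=cam(n);P=cloud(c,d)
    hsv=cv2.cvtColor(im,cv2.COLOR_RGB2HSV)
    for k,(a,b,e,g) in rois[n].items():
        m=np.zeros(d.shape,bool);m[b:g,a:e]=True
        if k[0]=="l":
            m&=(hsv[...,2]<60)&(hsv[...,1]<110)
            mm=cv2.morphologyEx(m.astype(np.uint8),cv2.MORPH_OPEN,np.ones((3,3)))
            ct=max(cv2.findContours(mm,0,2)[0],key=cv2.contourArea)
            Q=P[mm>0];Q=Q[Q[:,2]>.005]
            print(n,k,"depth z",np.percentile(Q[:,2],[10,50,90]).round(4))
            W=plane(c,ct.reshape(-1,2),.023)[:,:2].astype(np.float32)
            r=cv2.minAreaRect(W*1000);print("  rect",r)
        else:
            Q=P[m];print(n,k,"plank z",np.percentile(Q[:,2],[5,25]).round(4))
            for lo,hi in [(.004,.012),(.012,.03),(.03,.036),(.036,.042),(.042,.08)]:
                B=Q[(Q[:,2]>lo)&(Q[:,2]<hi)]
                if len(B)>3: print("  ",lo,hi,len(B),"min",B.min(0).round(4),"max",B.max(0).round(4),"mid",((B.min(0)+B.max(0))/2).round(4))
            ms=(m&(hsv[...,1]<70)).astype(np.uint8);print("  grey px",ms.sum(),"bbox",cv2.boundingRect(ms))
    Q=P.reshape(-1,3);B=Q[(Q[:,2]>.044)&(Q[:,2]<.056)&(Q[:,0]>.4)&(Q[:,0]<.85)&(abs(Q[:,1])<.4)]
    print(n,"board-top",len(B),cv2.minAreaRect((B[:,:2]*1000).astype(np.float32)))
E
python3 m.py
```

```text
scene spr plank z [0.0002 0.0018]
   0.004 0.012 355 min [0.3546 0.223  0.004 ] max [0.49   0.3257 0.012 ] mid [0.4223 0.2743 0.008 ]
   0.012 0.03 86 min [0.4279 0.2429 0.012 ] max [0.4679 0.2953 0.0299] mid [0.4479 0.2691 0.0209]
   0.03 0.036 24 min [0.4362 0.2557 0.0303] max [0.4571 0.2828 0.0359] mid [0.4466 0.2693 0.0331]
   0.036 0.042 93 min [0.4256 0.2547 0.0366] max [0.4571 0.284  0.0419] mid [0.4413 0.2694 0.0392]
   0.042 0.08 4 min [0.4383 0.2619 0.0421] max [0.4563 0.2723 0.0425] mid [0.4473 0.2671 0.0423]
  grey px 533 bbox (350, 173, 30, 26)
scene bulb plank z [0.0004 0.0018]
   0.004 0.012 172 min [0.3474 0.0601 0.004 ] max [0.4923 0.1282 0.0119] mid [0.4198 0.0941 0.008 ]
   0.012 0.03 73 min [0.4525 0.0774 0.0121] max [0.4765 0.1181 0.03  ] mid [0.4645 0.0978 0.021 ]
   0.03 0.036 23 min [0.4559 0.0836 0.0301] max [0.4719 0.1075 0.036 ] mid [0.4639 0.0955 0.033 ]
   0.036 0.042 18 min [0.4621 0.0859 0.0363] max [0.4714 0.1072 0.0418] mid [0.4668 0.0966 0.039 ]
   0.042 0.08 129 min [0.4502 0.0853 0.0421] max [0.4706 0.1067 0.0769] mid [0.4604 0.096  0.0595]
  grey 
[... 1185 characters left out ...]
ax [0.4673 0.1006 0.036 ] mid [0.456  0.0918 0.0333]
   0.036 0.042 33 min [0.4449 0.0844 0.0363] max [0.4677 0.1007 0.0419] mid [0.4563 0.0925 0.0391]
   0.042 0.08 162 min [0.4442 0.0838 0.042 ] max [0.469  0.1068 0.0723] mid [0.4566 0.0953 0.0571]
  grey px 485 bbox (179, 186, 22, 36)
side la depth z [0.0221 0.0233 0.0243]
  rect ((674.092529296875, -76.24774932861328), (68.08809661865234, 17.09006118774414), 4.746137619018555)
side lb depth z [0.0223 0.0234 0.0243]
  rect ((660.7319946289062, 69.9918212890625), (68.51402282714844, 18.03093147277832), 5.829135894775391)
side board-top 2751 ((645.7286376953125, 23.298126220703125), (745.8917236328125, 403.0841369628906), 89.14852905273438)
```

```bash
python3 - <<'E'
from h import *
A=np.deg2rad(6);ex=np.array([np.cos(A),np.sin(A)]);ey=np.array([-np.sin(A),np.cos(A)])
for n,dz in (("scene",.0015),("side",.0004)):
    f=np.load(n+".npz");im,d=f["im"],f["d"];c=cam(n);P=cloud(c,d);P[...,2]-=dz
    v=im.max(2).astype(int)
    sel=(P[...,0]>.5)&(P[...,0]<.8)&(P[...,1]>-.3)&(P[...,1]<.4)&(P[...,2]>.045)&(P[...,2]<.055)
    k,l,st,ce=cv2.connectedComponentsWithStats(sel.astype(np.uint8));i=1+np.argmax(st[1:,4])
    B=P[l==i][:,:2];r=cv2.minAreaRect((B*1000).astype(np.float32));print(n,"boards",r)
    dk=(P[...,2]>.017)&(P[...,2]<.03)&(P[...,0]>.5)&(P[...,0]<.8)&(P[...,1]>-.3)&(P[...,1]<.3)&(v<70)
    k,l,st,ce=cv2.connectedComponentsWithStats(dk.astype(np.uint8))
    for i in range(1,k):
        if st[i,4]>300:
            W=plane(c,np.argwhere(l==i)[:,::-1],.023)[:,:2]
            a,b=W@ex,W@ey
            print(n,st[i,4],"bbox",st[i,:4],"ledge-axes x",np.percentile(a,[1,99]).round(4),"y",np.percentile(b,[1,99]).round(4))
    H=P[(P[...,2]>.09)&(P[...,0]>.2)&(P[...,0]<.9)&(P[...,1]>-.5)&(P[...,1]<.6)]
    for y in np.arange(-.5,.6,.1):
        q=H[(H[:,1]>=y)&(H[:,1]<y+.1)]
        if len(q)>5: print("  tall y",round(y,1),q.min(0).round(2),q.max(0).round(2))
E
```

```text
scene boards ((649.1956787109375, 14.54986572265625), (140.53871154785156, 452.6529846191406), 5.656015872955322)
scene 2143 bbox [146 223  67  37] ledge-axes x [0.5901 0.6824] y [-0.2642 -0.137 ]
scene 2161 bbox [219 222  65  36] ledge-axes x [0.5903 0.6829] y [-0.1169  0.0112]
  tall y -0.5 [ 0.57 -0.47  0.09] [ 0.64 -0.41  0.24]
  tall y 0.1 [0.6  0.13 0.09] [0.67 0.19 0.1 ]
  tall y 0.3 [0.56 0.39 0.09] [0.76 0.4  0.15]
  tall y 0.4 [0.52 0.4  0.09] [0.76 0.5  0.15]
  tall y 0.5 [0.52 0.5  0.11] [0.58 0.53 0.15]
side boards ((647.6506958007812, 15.634857177734375), (140.64036560058594, 453.54241943359375), 5.658637046813965)
side 657 bbox [254 176  54  25] ledge-axes x [0.6303 0.6962] y [-0.0907  0.0101]
side 942 bbox [308 196  64  32] ledge-axes x [0.6289 0.6951] y [-0.2485 -0.1377]
  tall y -0.5 [ 0.56 -0.45  0.09] [ 0.61 -0.41  0.24]
  tall y 0.1 [0.6  0.13 0.09] [0.67 0.19 0.1 ]
  tall y 0.3 [0.56 0.38 0.09] [0.76 0.4  0.15]
  tall y 0.4 [0.52 0.4  0.09] [0.76 0.5  0.15]
  tall y 0.5 [0.52 0.5  0.09] [0.76 0.6  0.15]
```

apply_moves(commands=[[65, 0.46, 0.83, 0, -0.04], [65, 0.46, 0.83, 0, -0.04], [65, 0.46, 0.83, 0, -0.04], [65, 0.46, 0.83, 0, -0.04], [65, 0.46, 0.83, 0, -0.04], [65, 0.46, 0.83, 0, -0.04], [65, 0.46, 0.83, 0, -0.04], [65, 0.46, 0.83, 0, -0.04], [65, 0.11, 0.87, 0, 0], [65, 0.11, 0.87, 0, 0], [65, 0.11, 0.87, 0, 0], [65, 0.11, 0.87, 0, 0]])

```text
clock: 1.65
position: [0.4064, 0.0044, 0.2268]
ee_rot: [3.138, 0.153, 0.001]
force: [1.3, -0.5, -0.1]
width: 0.655
gripper_force: 0.0
```

apply_moves(commands=[[65, 0.1, 0.88, -0.2, 0], [65, 0.1, 0.88, -0.2, 0], [65, 0.12, 0.88, -0.2, 0], [65, 0.12, 0.88, -0.2, 0], [65, 0.12, 0.88, -0.2, 0], [65, 0, 0, 0, 0], [65, 0, 0, 0, 0]])

```text
clock: 2.52
position: [0.4398, 0.2662, 0.1663]
ee_rot: [3.137, 0.154, -0.002]
force: [0.3, -0.9, -0.5]
width: 0.649
gripper_force: 0.0
```

```bash
python3 - <<'E'
from h import *
s=observe();im,d=imaging.get_image("wrist");c=cam("wrist",s);P=cloud(c,d)
print(s["clock"],s["position"].round(4),s["ee_rot"].round(3))
p=np.array([[.441,.27]]);
near=np.hypot(P[...,0]-.441,P[...,1]-.27)<.06
for lo,hi in((-.004,.003),(.004,.012),(.033,.043)):
    Q=P[near&(P[...,2]>lo)&(P[...,2]<hi)]
    if len(Q): print(lo,len(Q),np.median(Q[:,2]).round(4),Q.min(0).round(4),Q.max(0).round(4),((Q.min(0)+Q.max(0))/2).round(4))
    if len(Q)>9 and lo>0: print("  circ",cv2.minEnclosingCircle((Q[:,:2]*1000).astype(np.float32)))
cv2.imwrite("pics/w1.png",im[...,::-1])
E
```

```text
2.525 [0.4398 0.2662 0.1663] [ 3.137e+00  1.540e-01 -2.000e-03]
-0.004 5860 0.0011 [ 0.3812  0.21   -0.0019] [0.5007 0.33   0.003 ] [0.441  0.27   0.0005]
0.004 1688 0.0089 [0.4066 0.2378 0.0041] [0.4773 0.3053 0.012 ] [0.4419 0.2715 0.008 ]
  circ ((444.231689453125, 265.401123046875), 40.79319763183594)
0.033 652 0.0393 [0.4271 0.2572 0.0333] [0.4566 0.2858 0.0414] [0.4419 0.2715 0.0374]
  circ ((441.6601867675781, 271.63385009765625), 14.97016716003418)
```

View pics/w1.png

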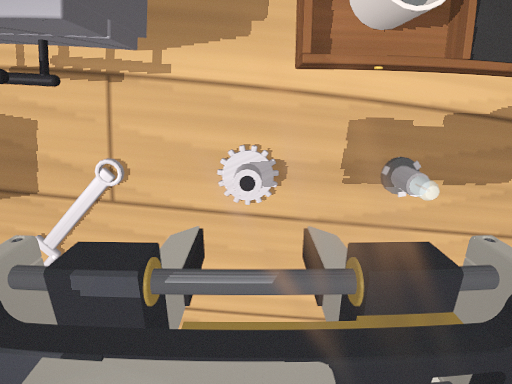

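The wrist view shows the sprocket at (248,178) with its hub between the finger lines, the bulb at (408,178), and nothing under the finger paths. The sprocket centre measures (0.4415, 0.271), with hub width and height as specified.

apply_moves(commands=[[65, 0.03, 0.08, -0.6, 0], [65, 0, 0, -0.7, 0], [65, 0, 0, -0.6, 0], [65, 0, 0, -0.4, 0], [65, 0, 0, -0.2, 0], [65, 0, 0, -0.06, 0], [65, 0, 0, 0, 0]])

```text
clock: 3.45
position: [0.4424, 0.2716, 0.0138]
ee_rot: [-3.138, -0.153, -0.001]
force: [0.8, 0.8, 1.3]
width: 0.649
gripper_force: 0.0
```

apply_moves(commands=[[65, 0, 0, -0.05, 0], [25, 0, 0, 0, 0], [10, 0, 0, 0, 0], [10, 0, 0, 0, 0], [10, 0, 0, 0, 0], [10, 0, 0, 0, 0]], newtons=25)

```text
clock: 4.2
position: [0.442, 0.2718, 0.0102]
ee_rot: [-3.138, -0.154, -0.0]
force: [0.1, -0.5, 0.7]
width: 0.321
gripper_force: 25.0
```

apply_moves(commands=[[10, 0, 0, 0.3, 0], [10, 0, 0, 0.7, 0], [10, 0, 0, 0.7, 0], [10, 0.27, -0.36, 0.4, 0], [10, 0.57, -0.71, 0, 0], [10, 0.57, -0.71, 0, 0], [10, 0.57, -0.71, 0, 0], [10, 0.57, -0.71, 0, 0], [10, 0.57, -0.71, 0, 0], [10, 0.28, -0.36, 0, 0], [10, 0, 0, 0, 0], [10, 0, 0, 0, 0]])

```text
clock: 5.7
position: [0.645, 0.0163, 0.1356]
ee_rot: [-3.137, -0.155, 0.002]
force: [-0.7, 0.1, -2.7]
width: 0.319
gripper_force: 25.0
```

```bash
python3 - <<'E'
from h import *
s=observe();im,d=imaging.get_image("wrist");c=cam("wrist",s);P=cloud(c,d)
print(s["clock"],s["position"].round(4),s["ee_rot"].round(3),s["width"])
A=.0988;ex=np.array([np.cos(A),np.sin(A)]);ey=np.array([-np.sin(A),np.cos(A)])
C=np.array([.648,.015]);D=P[...,:2]-C;a,b=D@ex,D@ey;z=P[...,2]
t=(z>.044)&(z<.056)
for nm,sel in(("back board",t&(abs(b)<.05)&(a>.04)&(a<.09)),("front lip",t&(abs(b)<.05)&(a<-.04)&(a>-.09)),("side +",t&(abs(a)<.05)&(b>.05)&(b<.1)),("side -",t&(abs(a)<.05)&(b<-.05)&(b>-.1))):
    if sel.sum()>5: print(nm,sel.sum(),"a",np.percentile(a[sel],[2,50,98]).round(4),"b",np.percentile(b[sel],[2,50,98]).round(4),"z",np.median(z[sel]).round(4))
q=(abs(a)<.1)&(abs(b)<.06)&(z>.085)&(z<.15);print("held low pts",q.sum(),a[q].min() if q.any() else 0)
cv2.imwrite("pics/w2.png",im[...,::-1])
E
```

```text
5.7 [0.645  0.0163 0.1356] [-3.137e+00 -1.550e-01  2.000e-03] 0.3192332126364978
back board 1170 a [0.0622 0.0656 0.0694] b [-0.0479  0.0004  0.0478] z 0.0509
side + 1119 a [-0.0442  0.0051  0.0481] b [0.0707 0.0738 0.0786] z 0.0508
side - 1131 a [-0.0441  0.0058  0.0481] b [-0.0766 -0.0718 -0.0688] z 0.0509
held low pts 3762 -0.0018413831782936431
```

View pics/w2.png

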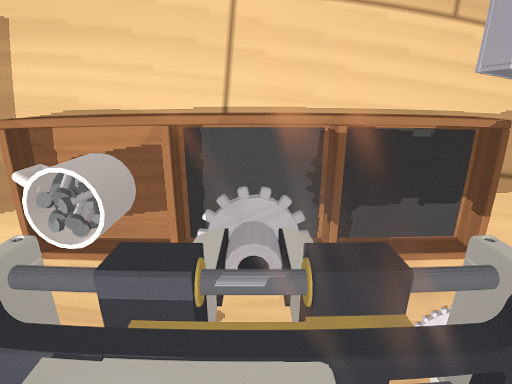

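The wrist view shows the sprocket held level over the middle bay (liner around (258,180)), with the mug clear at left (75,200) and bay_a at right. The bay centre comes out at about (0.6495, 0.016).

apply_moves(commands=[[10, 0.07, 0, -0.3, 0], [10, 0, 0, -0.5, 0], [10, 0, 0, -0.4, 0], [10, 0, 0, -0.25, 0], [10, 0, 0, -0.15, 0], [10, 0, 0, -0.05, 0], [10, 0, 0, 0, 0]])

```text
clock: 6.62
position: [0.6505, 0.0155, 0.0376]
ee_rot: [-3.138, -0.154, -0.001]
force: [-0.3, -0.5, -2.7]
width: 0.316
gripper_force: 25.0
```

apply_moves(commands=[[10, 0, 0, -0.03, 0], [10, 0, 0, -0.03, 0], [10, 0, 0, -0.02, 0], [10, 0, 0, 0, 0]])

```text
clock: 7.12
position: [0.6503, 0.0154, 0.0333]
ee_rot: [3.138, 0.153, 0.001]
force: [-2.1, -1.5, 5.1]
width: 0.319
gripper_force: 25.0
```

apply_moves(commands=[[40, 0, 0, 0, 0], [55, 0, 0, 0, 0], [55, 0, 0, 0, 0], [55, 0, 0, 0.2, 0], [55, 0, 0, 0.4, 0], [55, 0, 0, 0.7, 0], [55, 0, 0, 0.7, 0], [55, 0, 0, 0, 0]])

```text
clock: 8.12
position: [0.6526, 0.0162, 0.1572]
ee_rot: [-3.137, -0.153, -0.012]
force: [-0.3, -0.1, -0.3]
width: 0.555
gripper_force: 0.0
```

```bash
python3 - <<'E'
from h import *
s=observe();print(s["clock"],s["position"].round(4))
for n in("scene","side"):
    im,d=imaging.get_image(n);c=cam(n);P=cloud(c,d);cv2.imwrite(f"pics/{n}2.png",im[...,::-1])
    hs=cv2.cvtColor(im,cv2.COLOR_RGB2HSV)
    near=np.hypot(P[...,0]-.65,P[...,1]-.0155)<.05
    for lo,hi in((.028,.036),(.055,.068)):
        Q=P[near&(P[...,2]>lo)&(P[...,2]<hi)&(hs[...,2]>80)]
        if len(Q): print(n,lo,len(Q),np.median(Q,0).round(4),((Q.min(0)+Q.max(0))/2).round(4),np.ptp(Q,axis=0).round(3))
    near=np.hypot(P[...,0]-.458,P[...,1]-.0955)<.03
    Q=P[near&(P[...,2]>.045)&(P[...,2]<.08)]
    if len(Q):print(n,"bulb",((Q.min(0)+Q.max(0))/2).round(4))
E
```

```text
8.125 [0.6526 0.0162 0.1572]
scene 0.028 394 [0.6609 0.0164 0.0325] [0.6522 0.0138 0.032 ] [0.065 0.066 0.008]
scene 0.055 139 [0.6536 0.0135 0.0626] [0.6494 0.0142 0.0602] [0.03  0.029 0.01 ]
scene bulb [0.4645 0.0927 0.0592]
side 0.028 247 [0.6389 0.0031 0.0309] [0.6488 0.0133 0.032 ] [0.066 0.067 0.008]
side 0.055 101 [0.6462 0.0114 0.0609] [0.648  0.0133 0.059 ] [0.032 0.031 0.008]
side bulb [0.4562 0.0915 0.0588]
```

View pics/scene2.png

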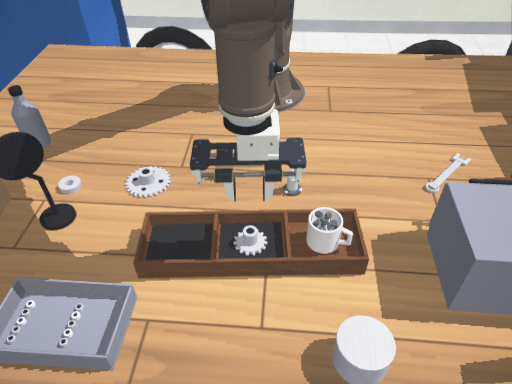

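The sprocket lies flat, hub up, in the middle bay at (250,238). The bulb still stands at (292,185). Next: above the bulb.

apply_moves(commands=[[65, -0.64, 0.26, 0, 0], [65, -0.64, 0.26, 0, 0], [65, -0.64, 0.26, 0, 0], [65, -0.64, 0.26, 0, 0], [65, -0.64, 0.26, 0, 0], [65, 0, 0, 0, 0], [65, 0, 0, 0, 0]])

```text
clock: 9.1
position: [0.4584, 0.093, 0.152]
ee_rot: [3.138, 0.153, -0.0]
force: [0.7, 0.0, -0.5]
width: 0.649
gripper_force: 0.0
```

```bash
cat > b.py <<'E'
from h import *
s=observe();im,d=imaging.get_image("wrist");c=cam("wrist",s);P=cloud(c,d)
print(s["clock"],s["position"].round(4),s["ee_rot"].round(3))
near=np.hypot(P[...,0]-.459,P[...,1]-.0955)<.035
for lo,hi in((-.004,.003),(.004,.011),(.012,.046),(.05,.08)):
    Q=P[near&(P[...,2]>lo)&(P[...,2]<hi)]
    if len(Q)>9: print(lo,len(Q),np.median(Q[:,2]).round(4),Q.min(0).round(4),Q.max(0).round(4),((Q.min(0)+Q.max(0))/2).round(4),cv2.minEnclosingCircle((Q[:,:2]*1000).astype(np.float32)))
E
python3 b.py
```

```text
9.1 [0.4584 0.093  0.152 ] [ 3.138  0.153 -0.   ]
-0.004 1626 0.0011 [ 0.4241  0.0607 -0.0011] [0.4938 0.1302 0.003 ] [0.4589 0.0954 0.0009] ((458.98553466796875, 95.48946380615234), 34.989234924316406)
0.004 627 0.0092 [0.4412 0.0754 0.0041] [0.4805 0.1207 0.011 ] [0.4609 0.0981 0.0075] ((460.8294372558594, 97.5254135131836), 23.24935531616211)
0.012 309 0.0407 [0.453  0.0825 0.012 ] [0.4746 0.1097 0.046 ] [0.4638 0.0961 0.029 ] ((465.0209655761719, 96.00900268554688), 16.599214553833008)
0.05 453 0.0696 [0.4495 0.0878 0.0503] [0.4687 0.1069 0.0739] [0.4591 0.0974 0.0621] ((459.2219543457031, 97.29210662841797), 9.844640731811523)
```

apply_moves(commands=[[65, 0.02, 0.06, -0.4, 0], [65, 0, 0, -0.6, 0], [65, 0, 0, -0.6, 0], [65, 0, 0, -0.4, 0], [65, 0, 0, -0.2, 0], [65, 0, 0, -0.09, 0], [65, 0, 0, 0, 0], [65, 0, 0, 0, 0]], newtons=12)

```text
clock: 10.15
position: [0.46, 0.0972, 0.0156]
ee_rot: [-3.138, -0.153, -0.002]
force: [-0.5, 0.3, 0.2]
width: 0.652
gripper_force: 0.0
```

apply_moves(commands=[[65, 0, 0, -0.04, 0], [35, 0, 0, 0, 0], [20, 0, 0, 0, 0], [10, 0, 0, 0, 0], [10, 0, 0, 0, 0], [10, 0, 0, 0, 0], [10, 0, 0, 0, 0]], newtons=12)

```text
clock: 11.02
position: [0.4593, 0.0971, 0.0126]
ee_rot: [-3.138, -0.153, -0.0]
force: [-0.4, 0.5, 0.5]
width: 0.275
gripper_force: 12.0
```

apply_moves(commands=[[10, 0, 0, 0.3, 0], [10, 0, 0, 0.7, 0], [10, 0, 0, 0.7, 0], [10, 0.28, -0.31, 0.4, 0], [10, 0.57, -0.64, 0, 0], [10, 0.57, -0.64, 0, 0], [10, 0.57, -0.64, 0, 0], [10, 0.57, -0.64, 0, 0], [10, 0.57, -0.64, 0, 0], [10, 0.28, -0.31, 0, 0], [10, 0, 0, 0, 0], [10, 0, 0, 0, 0]])

```text
clock: 12.52
position: [0.6632, -0.1311, 0.1381]
ee_rot: [-3.137, -0.155, 0.002]
force: [-0.4, -0.1, -1.0]
width: 0.281
gripper_force: 12.0
```

```bash
python3 - <<'E'
from h import *
s=observe();im,d=imaging.get_image("wrist");c=cam("wrist",s);P=cloud(c,d)
print(s["clock"],s["position"].round(4),s["ee_rot"].round(3),s["width"])
A=.0988;ex=np.array([np.cos(A),np.sin(A)]);ey=np.array([-np.sin(A),np.cos(A)])
C=np.array([.664,-.131]);D=P[...,:2]-C;a,b=D@ex,D@ey;z=P[...,2]
t=(z>.044)&(z<.056)
for nm,sel in(("back board",t&(abs(b)<.05)&(a>.04)&(a<.09)),("side +",t&(abs(a)<.05)&(b>.05)&(b<.1)),("side -",t&(abs(a)<.05)&(b<-.05)&(b>-.1))):
    if sel.sum()>5: print(nm,sel.sum(),"a",np.percentile(a[sel],[2,50,98]).round(4),"b",np.percentile(b[sel],[2,50,98]).round(4),"z",np.median(z[sel]).round(4))
cv2.imwrite("pics/w3.png",im[...,::-1])
E
```

```text
12.525 [ 0.6632 -0.1311  0.1381] [-3.137e+00 -1.550e-01  2.000e-03] 0.2810911797465786
back board 1289 a [0.06   0.0642 0.068 ] b [-0.0477 -0.0005  0.0478] z 0.0507
side + 1088 a [-0.0438  0.0058  0.0484] b [0.0696 0.0727 0.0775] z 0.0508
side - 1092 a [-0.0434  0.0063  0.0482] b [-0.0778 -0.0729 -0.0699] z 0.0509
```

View pics/w3.png

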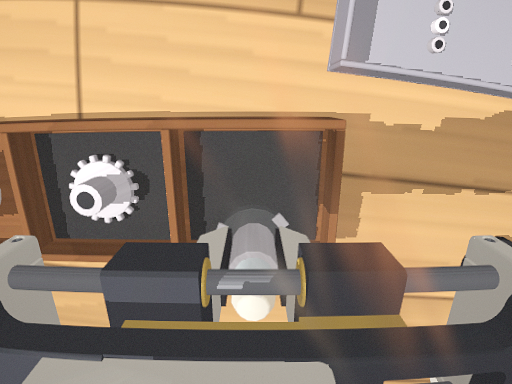

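The bulb is upright in the grip at (252,265), centred over the end bay. The sprocket lies flat at (104,190).

apply_moves(commands=[[10, 0, 0, -0.3, 0], [10, 0, 0, -0.5, 0], [10, 0, 0, -0.4, 0], [10, 0, 0, -0.25, 0], [10, 0, 0, -0.15, 0], [10, 0, 0, -0.03, 0], [10, 0, 0, -0.02, 0], [10, 0, 0, 0, 0]])

```text
clock: 13.58
position: [0.6643, -0.1322, 0.0402]
ee_rot: [3.138, 0.153, 0.002]
force: [0.1, 0.1, -0.5]
width: 0.279
gripper_force: 12.0
```

apply_moves(commands=[[10, 0, 0, -0.03, 0], [10, 0, 0, -0.03, 0], [10, 0, 0, -0.02, 0], [10, 0, 0, 0, 0]])

```text
clock: 14.08
position: [0.664, -0.1322, 0.0356]
ee_rot: [3.137, 0.153, 0.0]
force: [-3.4, 0.4, 7.3]
width: 0.28
gripper_force: 12.0
```

Contact felt; releasing and backing off.

apply_moves(commands=[[35, 0, 0, 0, 0], [50, 0, 0, 0, 0], [55, 0, 0, 0, 0], [55, 0, 0, 0.1, 0], [55, 0, 0, 0.3, 0], [55, 0, 0, 0.6, 0], [55, 0, 0, 0.8, 0], [55, 0, 0, 0.8, 0], [55, -0.8, 0.2, 0.3, 0], [55, -0.8, 0.2, 0, 0], [55, 0, 0, 0, 0], [55, 0, 0, 0, 0]])

```text
clock: 15.58
position: [0.5687, -0.1085, 0.2101]
ee_rot: [3.137, 0.153, 0.003]
force: [-0.3, -0.4, 1.0]
width: 0.554
gripper_force: 0.0
```

```bash
python3 - <<'E'
from h import *
s=observe();print(s["clock"],s["position"].round(4))
im,d=imaging.get_image("scene");im2,_=imaging.get_image("side")
cv2.imwrite("pics/end.png",np.hstack([cv2.resize(im[190:300,120:390],None,fx=1.45,fy=1.45),cv2.resize(im2[120:280,150:420],(391,160))[:159]])[...,::-1])
c=cam("scene");P=cloud(c,d)
near=np.hypot(P[...,0]-.664,P[...,1]+.132)<.035
for lo,hi in((.028,.036),(.07,.1)):
    Q=P[near&(P[...,2]>lo)&(P[...,2]<hi)]
    if len(Q): print(lo,len(Q),((Q.min(0)+Q.max(0))/2).round(4),Q[:,2].max().round(4))
E
```

```text
15.575 [ 0.5687 -0.1085  0.2101]Traceback (most recent call last):
  File "<stdin>", line 4, in <module>
    return _nx.concatenate(arrs, 1, dtype=dtype, casting=casting)
           ~~~~~~~~~~~~~~~^^^^^^^^^^^^^^^^^^^^^^^^^^^^^^^^^^^^^^^
ValueError: all the input array dimensions except for the concatenation axis must match exactly, but along dimension 0, the array at index 0 has size 160 and the array at index 1 has size 159
```

```bash
python3 - <<'E'
from h import *
im,d=imaging.get_image("scene");im2,_=imaging.get_image("side")
cv2.imwrite("pics/end.png",np.hstack([cv2.resize(im[190:300,120:390],(390,160)),cv2.resize(im2[120:280,150:420],(390,160))])[...,::-1])
c=cam("scene");P=cloud(c,d)
near=np.hypot(P[...,0]-.664,P[...,1]+.132)<.035
for lo,hi in((.028,.036),(.07,.1)):
    Q=P[near&(P[...,2]>lo)&(P[...,2]<hi)]
    if len(Q): print(lo,len(Q),((Q.min(0)+Q.max(0))/2).round(4),Q[:,2].max().round(4))
E
```

```text
0.028 182 [ 0.6618 -0.1325  0.032 ] 0.0359
0.07 131 [ 0.6652 -0.133   0.0837] 0.0974
```

View pics/end.png

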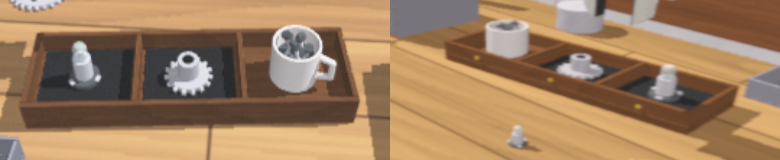

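Both views show the bulb upright in the end bay (left half (83,65), top at 96 mm) and the sprocket flat, hub up, in the middle bay (188,72). The arm is clear.

```bash
python3 -c "
from cell import arm
print(arm.sign_off())"
```

```text
the job is handed in; nothing more can be done
None
```

The job is handed in: the small sprocket lies flat, hub up, in the middle bay and the headlight bulb stands upright in the end bay, both lowered onto the liners before release, with about 16 s used on the robot's clock.

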